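Prove the spinner sleeve and show it to the camera

TASK

Two white resin sleeves of equal outside size stand on the shelf: take the one whose bore is wide enough for the spinner's steel pin and prove the fit by sliding it over the pin, fully down onto the shoulder. Then lift it off and hold it up in the air to the small inspection camera, its middle on the lens axis 120 mm in front of the lens glass and its flat end facing the lens squarely. Finish while still holding it there, steady, in the gripper; leave the narrow-bore sleeve, the clear cube, the bowl and the wooden turn-knob where they are.

Things in the scene. Friction and masses are not known exactly. Their poses are not given: they have to be found in the camera images.
- sleeve_wide: White resin sleeve that fits the pin: plain upright ring, outside diameter 50 mm, height 28 mm, through bore 30 mm, 30 to 65 g. Origin at the centre of its underside, z up along the bore; its middle lies 14 mm up. It starts standing on the shelf; which of the two sleeves stands on which side varies.
- sleeve_mid (a point): The middle of the wide-bore sleeve: on its axis, 14 mm above its underside; z along the bore.
- sleeve_narrow: White resin sleeve that does not fit: outside diameter 50 mm and height 28 mm like the other, but its bore is only 10 mm. Origin at the centre of its underside. To be left alone.
- pin_seat (a point): Centre of the top of the fixed spinner's shoulder, where a fitted sleeve's underside rests; z up. The spinner: wooden disc 110 mm across, 14 mm thick; on it a steel shoulder 40 mm across, 8 mm high (top 22 mm above the shelf); from there a steel pin 24 mm in diameter rises 42 mm, its last 10 mm a cone down to 12 mm across.
- lens (a point): Centre of the front glass of the inspection camera, about 72 mm above the shelf. z is the lens axis, pointing out of the glass: it looks up at a slant, 30 degrees from vertical, leaning roughly towards the robot (turned by up to 0.45 rad either way).
- view_point (a point): Point in empty air on the lens axis, 120 mm in front of the glass, about 176 mm above the shelf: the middle of the sleeve belongs here, its bore along this frame's z (the lens axis); either end of the sleeve may face the lens.
- camera: The fixed inspection camera: a slanted grey cylinder 42 mm across with a black lens barrel 32 mm across, on a black disc foot 84 mm across; highest part about 80 mm above the shelf. Origin at the centre of the foot's underside, z up, the lens leaning to its own -x. The sleeve must not touch it.
- cube: Loose doubling cube of clear acrylic, 30 mm edges. Origin at the centre of its underside. To be left alone.
- bowl: Loose stainless steel bowl, 110 mm across the rim, 45 mm high. Origin at the centre of its underside. To be left alone.
- turn_knob: Loose dark wooden turn-knob standing on the shelf, 40 mm across, 40 mm high. Origin at the centre of its underside. To be left alone. Beyond it, farther to the robot's left (y above 0.38 m), lies the fixed closed backgammon case, black hard plastic, 380 x 250 x 60 mm, with white checkers on top up to 90 mm high: keep clear of it.
Not all that is in view belongs to the job. There is more than one size of the camera; the one meant has the size given above. Of the things shaped like the part that bears pin_seat, the wooden one is meant.

How it is judged:
By the outcome, as a careful person would: the job done as asked, in the order asked, and still so for the second after the job is handed in, while the arm keeps its last pose, push and grip.
It also fails if it takes over 48 s, if anything falls off the work surface, if the arm or the gripper's body presses on something with over 40 N, if the wrist force passes 120 N, or if a joint passes its speed limit or range.

ROBOT

A 6-joint arm with a two-finger parallel gripper is mounted at the origin on the work surface. World frame = base frame: x ahead of the robot, y to its left, z up, the work surface at z = 0. Lengths are in m, angles in rad, forces in N, time in s.
With the tool pointing down it reaches from about 0.275 to 0.85 m from the base axis. Payload 5.2 kg.
Tool frame: the origin (TCP) lies on the centre line of the jaws, within the pads' length; the fingertips stand 25 mm ahead of it and the grasp point (between the pads) lies 6 mm ahead of it; z points along the fingers, y is the line along which they close (so a half turn about z gives the same grasp; the last joint's range is limited). The gripper opens to 85 mm and grips with 20 to 120 N. Pads are 22 mm wide; open, the fingers measure 114 mm over their backs; the gripper's body (76 mm by 85 mm) begins 54 mm behind the grasp point. The pads swing forward as they close: fully open they stand 13 mm farther back than shut.
Start: joints at [-0.203, 0.259, 1.535, -0, 1.348, -0.203], TCP at [0.55, 0, 0.256] pointing down, gripper open.
Joint ranges: [-3.14, 3.14], [-0.91, 2.08], [0.19, 2.58], [-1.22, 4.36], [0.22, 2.71], [-3.12, 3.12]. Speed limits (rad/s): [2.57, 2.57, 3.14, 3.14, 3.14, 3.14].

INTERFACE

Orientations are given as a unit quaternion [w, x, y, z].
In Python, from station import bot gives the robot as it stands.
- The arm moves only by the shell command python3 -m pendant 'ROWS' [FORCE]. ROWS is JSON, a list of rows, each an object with "fingers": the opening, from -1 (shut) to 1 (fully open); "slide": the shift along the tool's x, y, z in cm, a list of three; "rotation": the turn, a rotation vector about the tool's x, y, z in degrees, a list of three. In form: [{"fingers": fingers, "slide": [dx, dy, dz], "rotation": [rx, ry, rz]}, ...]. A call has exactly 8 rows; each row shifts and turns the commanded pose from where the row before left it, along the tool's axes as they then stand; what a row does not reach is not made up. A row lasts 1/10 s, in which the tool goes at most 50 mm and 8.59 degrees, less where a joint would pass 70% of its speed; a pose out of reach is approached as far as the arm can. A call with a gripper value outside its range is refused whole. The fingers move at their own pace and stop on an object; FORCE is the grip in N (left out, the last holds). Time passes only in rows, so rows that do not move let the fingers close, or fill a call up. It gives the time, the measured TCP pose, the force, the opening and the grip force at its end, in the units of the state.
- bot.state(): the state, without advancing time (a new reading comes with each control period).
- bot.snapshot(name): name is "scene" or "side" or "wrist"; returns a dict with "color" (480x640x3 uint8, red, green, blue), "fx", "fy", "cx", "cy" (pixels), "rvec" (rotation vector, rad) and "tvec" (3), from world to camera coordinates, as OpenCV has them. Camera axes: x right, y down, z forward; pixel columns grow to the right and rows downward; lengths in m; the calibration is good to about 2 mm. A picture is of the moment at which its call begins. There is no depth.
- bot.close_job(): hands the job in; it is judged then, once.
The state is a dict: "t": time; "joint_positions": joint angles; "qd": joint speeds; "joint_efforts": joint torques, N m; "ee_pos": TCP position; "tcp_rot": TCP orientation; "force": force on the tool from outside, world axes, zero at the start; "ft_torque": the same for the moment, N m; "grip_width": finger opening in m; "grasp_force": force on a finger pad.
Only numpy, scipy, OpenCV 4.12 (cv2) and the standard library are available. Lean on these libraries where they do the work, as an engineer would, in place of code of your own. Each camera call takes 0.05 s, during which the arm holds its last target. There are 200 camera calls.

## Working session

There is one attempt and no reset: what is moved stays moved. The work goes in short steps, Python scripts to look and compute and a shell command to move; the robot and the scene stay as the last step left them, time stands still between calls to the robot, and variables do not carry over. Pictures are saved under pics/ and viewed, at most 10 in all, crops included, and the job is handed in when it is done.

```bash
mkdir -p pics
cat > h.py <<'E'
import numpy as np,cv2,pickle
from scipy.spatial.transform import Rotation as R
def snap(n,f):
    from station import bot
    s=bot.snapshot(n); cv2.imwrite(f'pics/{f}.png',s['color'][:,:,::-1]); pickle.dump(s,open(f'pics/{f}.pkl','wb')); return s
def load(f): return pickle.load(open(f'pics/{f}.pkl','rb'))
def ray(s,u,v):
    Rm=cv2.Rodrigues(np.array(s['rvec'],float))[0]; t=np.array(s['tvec'],float).ravel()
    d=Rm.T@np.array([(u-s['cx'])/s['fx'],(v-s['cy'])/s['fy'],1]); return -Rm.T@t,d/np.linalg.norm(d)
def plane(s,u,v,z):
    o,d=ray(s,u,v); return o+d*(z-o[2])/d[2]
def proj(s,p):
    K=np.array([[s['fx'],0,s['cx']],[0,s['fy'],s['cy']],[0,0,1.]])
    return cv2.projectPoints(np.array(p,float).reshape(-1,3),np.array(s['rvec'],float),np.array(s['tvec'],float),K,None)[0].reshape(-1,2)
def tri(s1,p1,s2,p2):
    o1,d1=ray(s1,*p1);o2,d2=ray(s2,*p2)
    k=np.linalg.lstsq(np.c_[d1,-d2],o2-o1,rcond=None)[0]
    a,b=o1+k[0]*d1,o2+k[1]*d2; return (a+b)/2,np.linalg.norm(a-b)
E
python3 - <<'E'
from h import *
for n in("scene","side","wrist"):
    s=snap(n,n+"0"); print(n,s['fx'],ray(s,320,240))
from station import bot
print(bot.state())
E
```

```text
scene 613.8456051285127 (array([1.52331666, 0.153824  , 0.94198118]), array([-0.75344953, -0.16677785, -0.63600232]))
side 461.7319792188911 (array([0.31142507, 0.54656328, 0.68903232]), array([ 0.29356148, -0.68367863, -0.66813561]))
wrist 425.6111018314568 (array([0.5489537 , 0.07751992, 0.37325011]), array([-0.02102742, -0.29546812, -0.95512116]))
{'t': 0.15, 'joint_positions': array([-2.02820025e-01,  2.59203170e-01,  1.53579668e+00, -4.44564249e-06,
        1.34797070e+00, -2.02788882e-01]), 'qd': array([-0.00084421, -0.00364964, -0.0028935 ,  0.00019455,  0.00059213,
       -0.00018891]), 'joint_efforts': array([ 2.27439166e-03, -4.46383452e+01, -2.90821481e+01, -2.12644927e-04,
        8.17353168e-03,  2.13274996e-05]), 'ee_pos': array([5.49657830e-01, 8.13727911e-05, 2.55664841e-01]), 'tcp_rot': array([-5.74104678e-04,  7.07117276e-01,  7.07095951e-01, -3.80862854e-04]), 'force': array([ 0.22349428, -0.69424391,  0.12546487]), 'ft_torque': array([0.02649851, 0.02326225, 0.03639226]), 'grasp_force': 0.0, 'grip_width': 0.08571281574661681}
```

View pics/scene0.png

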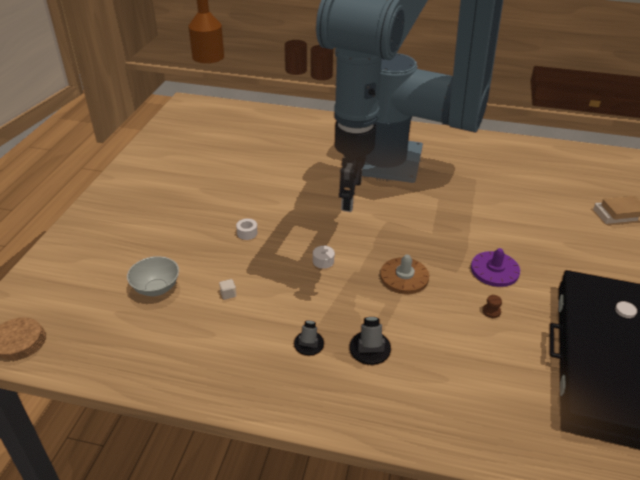

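View pics/side0.png

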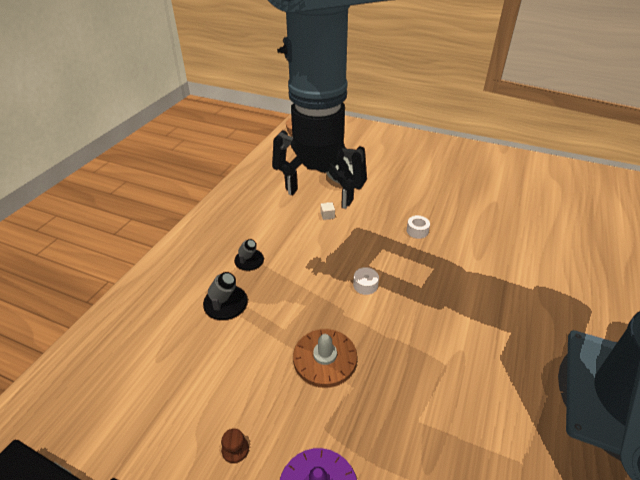

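Scene view: white sleeves at (247,229) and (324,256); cameras at (309,342), small, and (370,346), large; spinners at (405,274), wooden, and (496,266), purple. In the side view the sleeves are at (419,226) and (366,281), the cameras at (249,256) and (225,295), and the wooden spinner at (325,357). I'll measure both foot sizes and confirm in a crop.

Run:
```python
from h import *
a=load('scene0')['color'];b=load('side0')['color']
r=lambda c,f:cv2.resize(c,None,fx=f,fy=f,interpolation=cv2.INTER_CUBIC)
A=r(a[210:360,225:425],4)
B=r(b[200:390,200:440],3.3)[:600]
out=np.vstack([cv2.resize(A,(400,300)),cv2.resize(B,(400,300))])
C=np.vstack([r(a[210:270,227:347],400/120)[:200],r(b[210:300,340:440],4)[:360]]);C=cv2.copyMakeBorder(C,0,600-C.shape[0],0,400-C.shape[1],0)
cv2.imwrite('pics/crop0.png',np.hstack([out,C])[:,:,::-1])
# foot disc measurement by dark masks
for n,boxes in(('scene0',[(285,315,330,360),(335,315,400,365)]),('side0',[(225,230,270,275),(195,260,255,325)])):
    s=load(n);im=s['color'].max(2)
    for x0,y0,x1,y1 in boxes:
        m=(im[y0:y1,x0:x1]<40).astype(np.uint8)
        k,l,st,ce=cv2.connectedComponentsWithStats(m);i=1+st[1:,4].argmax()
        ys,xs=np.where(l==i);xs+=x0;ys+=y0
        P=np.array([plane(s,x,y,.004) for x,y in zip(xs,ys)])
        h=cv2.minEnclosingCircle(P[:,:2].astype(np.float32));print(n,(x0,y0),st[i],h)
# white sleeves
for n,boxes in(('scene0',[(232,215,262,243),(308,242,340,272)]),('side0',[(403,210,435,242),(348,263,384,298)])):
    s=load(n);hsv=cv2.cvtColor(s['color'],cv2.COLOR_RGB2HSV)
    for x0,y0,x1,y1 in boxes:
        h=hsv[y0:y1,x0:x1]
        m=((h[...,1]<60)).astype(np.uint8)
        k,l,st,ce=cv2.connectedComponentsWithStats(m);i=1+st[1:,4].argmax()
        c=max(cv2.findContours((l==i).astype(np.uint8),0,2)[0],key=cv2.contourArea)
        hull=cv2.convexHull(c)[:,0]+[x0,y0]; print(n,st[i]+[x0,y0,0,0,0])
        M=cv2.moments(hull.astype(np.float32));u,v=M['m10']/M['m00'],M['m01']/M['m00']
        print('  mid',u,v,plane(s,u,v,.014))
```

```text
scene0 (285, 315) [ 10  19  28  21 287] ((0.7317506670951843, -0.040038857609033585), 0.029612520709633827)
scene0 (335, 315) [ 15  18  40  31 562] ((0.7144860029220581, 0.0788714587688446), 0.041176073253154755)
side0 (225, 230) [ 10  10  29  30 380] ((0.734591007232666, -0.054455775767564774), 0.04634696990251541)
side0 (195, 260) [  9  26  43  34 817] ((0.7110132575035095, 0.08001716434955597), 0.0428316667675972)
scene0 [237 219  20  20 349]
  mid 246.61581920903953 228.43708269131997 [ 0.42395792 -0.2722963   0.014     ]
scene0 [313 246  22  22 398]
  mid 323.21854304635764 256.38366445916114 [ 0.47995245 -0.06890509  0.014     ]
side0 [407 216  23  22 416]
  mid 417.7935702199661 226.3117597292724 [ 0.42209564 -0.27231041  0.014     ]
side0 [354 268  25  26 537]
  mid 365.6320261437908 280.47843137254904 [ 0.47725435 -0.06840741  0.014     ]
```

View pics/crop0.png

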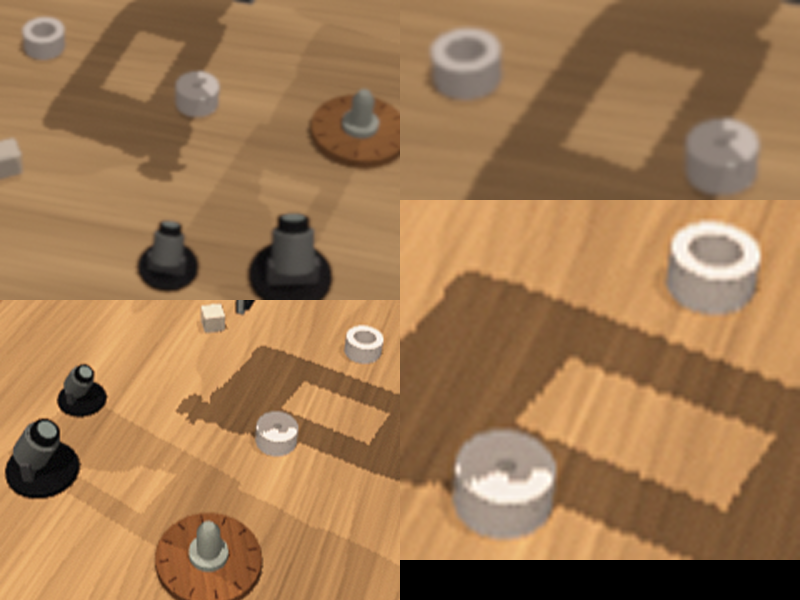

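The wide-bore sleeve is the one at scene (247,229), about (0.423,-0.272): its bore is open, while the one at (324,256) has only a small hole. The camera with the 84 mm foot is the large one at (370,346), since its measured radius is 41–43 mm. The wooden spinner is at (405,274). Next I'll look at the wrist view.

View pics/wrist0.png

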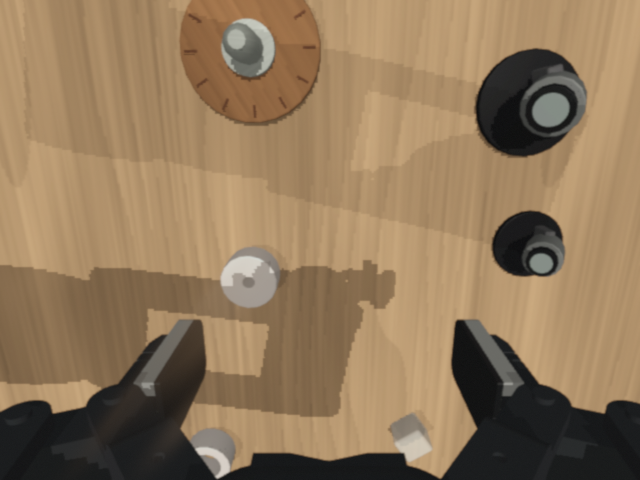

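Wrist view: the shoulder ring is at (248,48), the pin tip at (237,38), the large camera's glass at (551,110) with its foot around (530,102), the narrow sleeve at (249,277) and the wide sleeve at the lower edge, (213,458). All three views are usable for triangulation.

```bash
cat > meas.py <<'E'
from h import *
def blob(s,box,f,near=None):
    x0,y0,x1,y1=box; c=s['color'][y0:y1,x0:x1]; hsv=cv2.cvtColor(c,cv2.COLOR_RGB2HSV).astype(int)
    m=f(hsv,c.astype(int)).astype(np.uint8)
    k,l,st,ce=cv2.connectedComponentsWithStats(m); i=1+st[1:,4].argmax()
    cn=max(cv2.findContours((l==i).astype(np.uint8),0,1)[0],key=cv2.contourArea)
    h=cv2.convexHull(cn)[:,0].astype(np.float32)+[x0,y0]
    return ce[i]+[x0,y0],st[i]+[x0,y0,0,0,0],h
E
python3 - <<'E'
from meas import *
w,sc,sd=load('wrist0'),load('scene0'),load('side0')
red=lambda h,c:(c[...,0]-c[...,2]>45)&(h[...,2]<190)
gray=lambda h,c:(h[...,1]<60)&(h[...,2]>60)
# shoulder
for s,n,b in((w,'w',(205,5,290,90)),(sc,'sc',(390,248,422,283)),(sd,'sd',(308,328,342,366))):
    ce,st,h=blob(s,b,gray); e=cv2.fitEllipse(h); print(n,'pin+shoulder',ce,st,'ell',e)
    if n=='w': print(' shoulder->',plane(s,*e[0],.022))
# lens glass
for s,n,b in((w,'w',(525,80,580,140)),(sd,'sd',(215,268,242,296))):
    x0,y0,x1,y1=b
    print(n);c=s['color'][y0:y1,x0:x1]
    ce,st,h=blob(s,b,(lambda h,c:(c.max(2)>110)) if n=='w' else (lambda h,c:(c.max(2)>70)&(h[...,1]<70)));print(ce,st,cv2.fitEllipse(h))
print(sd['color'][270:300:2,205:245:2].max(2))
# foot in wrist
ce,st,h=blob(w,(465,40,600,170),lambda h,c:c.max(2)<45);P=np.array([plane(w,*q,.003)[:2] for q in h]);print('foot',cv2.minEnclosingCircle(P.astype(np.float32)),st)
print(proj(sc,[.713,.079,.0]),proj(w,[.713,.079,0]))
print(w['color'][80:140:4,520:590:4].max(2))
E
python3 - <<'E'
import cv2,numpy as np
a=[cv2.imread('pics/%s0.png'%n) for n in('wrist','scene','side')]
f=lambda i,x,y,w:cv2.resize(a[i][y:y+w,x:x+w],(260,260),interpolation=0)
cv2.imwrite('pics/crop1.png',np.vstack([np.hstack([f(0,205,0,86),f(1,386,246,40),f(2,305,324,40)]),np.hstack([f(0,515,70,80),f(1,345,312,52),f(2,198,262,52)])]))
E
```

```text
Traceback (most recent call last):
cv2.error: OpenCV(4.12.0) /io/opencv/modules/imgproc/src/shapedescr.cpp:356: error: (-215:Assertion failed) n >= 0 && (depth == CV_32F || depth == CV_32S) in function 'fitEllipseNoDirect'
```

View pics/crop1.png

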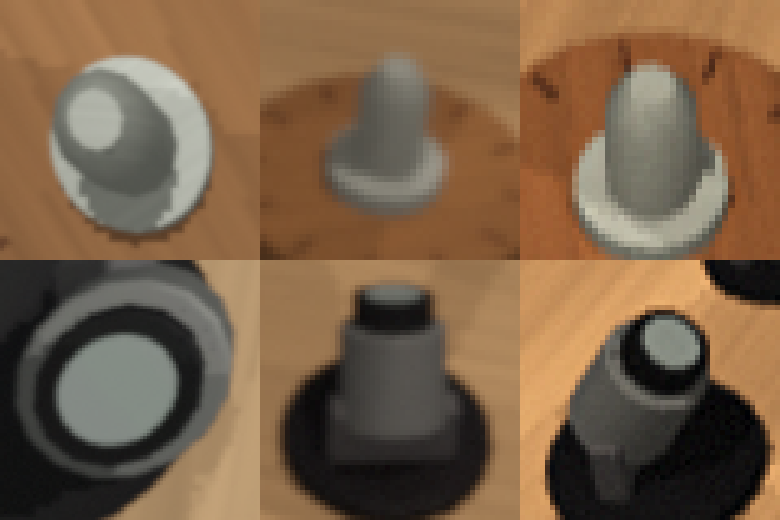

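```bash
sed -i 's/astype(np.float32)+\[x0,y0\]/astype(np.float32)+np.float32([x0,y0])/' meas.py
python3 - <<'E'
from meas import *
np.set_printoptions(precision=4,suppress=True,linewidth=160)
w,sc,sd=load('wrist0'),load('scene0'),load('side0')
gray=lambda h,c:(h[...,1]<60)&(h[...,2]>60)
ce,st,h=blob(w,(205,5,290,90),gray);e=cv2.fitEllipse(h);print('sh w',st,e,plane(w,*e[0],.022))
ce,st,h=blob(w,(222,26,253,54),lambda h,c:c.max(2)>165);print('tip w',ce,st,plane(w,*ce,.064))
for s,n,b in((sc,'sc',(390,248,422,283)),(sd,'sd',(308,328,342,366))):
    ce,st,h=blob(s,b,gray);print(n,st)
    # pin top: topmost rows centre
    top=h[h[:,1]<h[:,1].min()+3].mean(0); 
    o,d=ray(s,*top); print(' top',top,plane(s,*top,.064),'-> back 6mm toward cam: ',plane(s,*top,.064)-0.006*np.r_[d[:2]/np.linalg.norm(d[:2]),0])
g={}
for s,n,b,t in((w,'w',(525,80,580,140),110),(sd,'sd',(218,268,242,296),85),(sc,'sc',(360,312,382,324),75)):
    ce,st,h=blob(s,b,lambda h,c:c.max(2)>t);g[n]=ce;print('glass',n,ce,st,cv2.fitEllipse(h) if len(h)>5 else '')
for a,b,na,nb in((w,sd,'w','sd'),(w,sc,'w','sc'),(sd,sc,'sd','sc')): print(na,nb,tri(a,g[na],b,g[nb]))
print('planes z.072',[plane(s,*g[n],.072) for s,n in((w,'w'),(sd,'sd'),(sc,'sc'))])
for s,n,b in((w,'w',(465,40,600,170)),(sc,'sc',(335,325,400,365)),(sd,'sd',(195,275,255,325))):
    ce,st,h=blob(s,b,lambda h,c:c.max(2)<45);P=np.array([plane(s,*q,.003)[:2] for q in h]);print('foot',n,cv2.minEnclosingCircle(P.astype(np.float32)))
E
```

```text
sh w [ 221   19   54   58 2465] ((247.9031982421875, 47.277366638183594), (53.12922668457031, 58.93458938598633), 158.21556091308594) [0.4877 0.1214 0.022 ]
tip w [236.004   38.6397] [228  30  17  19 247] [0.4874 0.1214 0.064 ]
sc [396 255  18  24 279]
 top [406.5 256. ] [0.4912 0.1196 0.064 ] -> back 6mm toward cam:  [0.4972 0.1198 0.064 ]
sd [314 334  23  30 497]
 top [324.75 334.75] [0.4879 0.1182 0.064 ] -> back 6mm toward cam:  [0.4856 0.1237 0.064 ]
glass w [550.5468 109.2862] [533  93  36  33 940] ((550.516845703125, 109.37226867675781), (31.841354370117188, 37.16325759887695), 60.80733108520508)
glass sd [231.4935 275.3871] [218 268  24  21 310] ((236.21339416503906, 277.1022033691406), (18.483549118041992, 41.26020050048828), 111.25902557373047)
glass sc [370.3889 316.2475] [360 312  22  12 198] 
w sd (array([0.6901, 0.0764, 0.0837]), np.float64(0.004724972166411828))
w sc (array([0.6976, 0.075 , 0.0742]), np.float64(0.003323487172877903))
sd sc (array([0.6944, 0.0711, 0.0727]), np.float64(0.004777731049213497))
planes z.072 [array([0.6985, 0.0767, 0.072 ]), array([0.6946, 0.0678, 0.072 ]), array([0.6955, 0.0731, 0.072 ])]
foot w ((0.712898313999176, 0.08095670491456985), 0.04224930331110954)
foot sc ((0.7134963274002075, 0.07869908958673477), 0.04192177578806877)
foot sd ((0.7220840454101562, 0.06736304610967636), 0.058771613985300064)
```

```bash
python3 -m pendant '[{"fingers":1,"slide":[-3.4,-1.6,1.3],"rotation":[0,0,0]},{"fingers":1,"slide":[-3.4,-1.6,1.3],"rotation":[0,0,0]},{"fingers":1,"slide":[-3.4,-1.6,1.3],"rotation":[0,0,0]},{"fingers":1,"slide":[-3.4,-1.6,1.3],"rotation":[0,0,0]},{"fingers":1,"slide":[-3.4,-1.6,1.3],"rotation":[0,0,0]},{"fingers":1,"slide":[-3.4,-1.6,1.3],"rotation":[0,0,0]},{"fingers":1,"slide":[-3.4,-1.6,1.3],"rotation":[0,0,0]},{"fingers":1,"slide":[-3.4,-1.5,1.3],"rotation":[0,0,0]}]' 40
python3 - <<'E'
from meas import *
np.set_printoptions(precision=4,suppress=True)
s=snap('wrist','wrist1')
from station import bot
S=bot.state();print(S['ee_pos'],R.from_quat(S['tcp_rot'],scalar_first=True).as_matrix())
u,v=proj(s,[.423,-.272,.028])[0];print('pred',u,v)
x0,y0,x1,y1=[int(q) for q in(max(u-80,0),max(v-80,0),min(u+80,640),min(v+80,480))]
ce,st,h=blob(s,(x0,y0,x1,y1),lambda h,c:(h[...,1]<45)&(c.max(2)>90));print(st,ce)
im=s['color'].copy();cv2.circle(im,(int(u),int(v)),3,(255,0,0),-1);cv2.imwrite('pics/w1.png',im[:,:,::-1])
E
```

```text
t: 0.95
ee_pos: [0.422, -0.2731, 0.1517]
tcp_rot: [-0.0, 0.707, 0.707, 0.0]
force: [1.5, 0.2, 0.2]
grip_width: 0.0854
grasp_force: 0.0
[ 0.4198 -0.2774  0.1498] [[ 0.0018  1.     -0.0032]
 [ 1.     -0.0019 -0.0014]
 [-0.0014 -0.0032 -1.    ]]
pred 331.3471891293029 242.59348547720717
[ 289  198   82   85 4234] [329.53   240.9643]
```

View pics/w1.png

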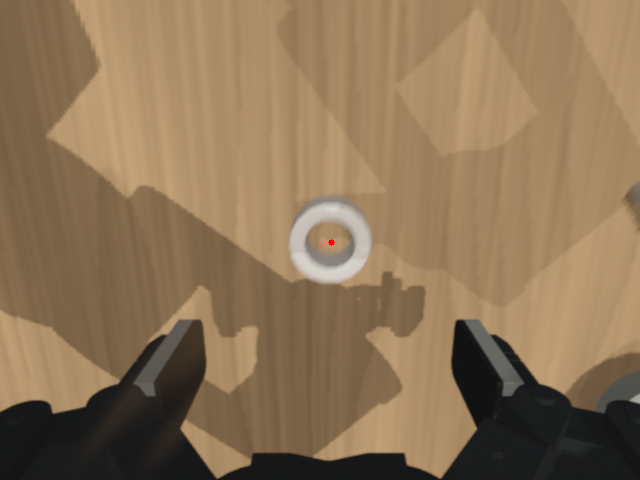

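The wrist view shows the wide ring centred at (330,241), with its bore open down to the table. The predicted point at (331,242) lies on it.

```bash
python3 -m pendant '[{"fingers":1,"slide":[0,0,2.5],"rotation":[0,0,0]},{"fingers":1,"slide":[0,0,2.5],"rotation":[0,0,0]},{"fingers":1,"slide":[0,0,2.5],"rotation":[0,0,0]},{"fingers":1,"slide":[0,0,2.0],"rotation":[0,0,0]},{"fingers":1,"slide":[0,0,1.6],"rotation":[0,0,0]},{"fingers":1,"slide":[0,0,1.2],"rotation":[0,0,0]},{"fingers":1,"slide":[0,0,0],"rotation":[0,0,0]},{"fingers":-1,"slide":[0,0,0],"rotation":[0,0,0]}]' 40
python3 -m pendant '[{"fingers":-1,"slide":[0,0,0],"rotation":[0,0,0]},{"fingers":-1,"slide":[0,0,0],"rotation":[0,0,0]},{"fingers":-1,"slide":[0,0,0],"rotation":[0,0,0]},{"fingers":-1,"slide":[0,0,0],"rotation":[0,0,0]},{"fingers":-1,"slide":[0,0,0],"rotation":[0,0,0]},{"fingers":-1,"slide":[0,0,0],"rotation":[0,0,0]},{"fingers":-1,"slide":[0,0,0],"rotation":[0,0,0]},{"fingers":-1,"slide":[0,0,0],"rotation":[0,0,0]}]' 40
```

```text
t: 1.8
ee_pos: [0.4232, -0.272, 0.0295]
tcp_rot: [-0.0, 0.707, 0.707, 0.0]
force: [-0.4, 0.2, 0.1]
grip_width: 0.0733
grasp_force: 0.0
t: 2.6
ee_pos: [0.4236, -0.2725, 0.0306]
tcp_rot: [0.001, 0.707, 0.707, 0.0]
force: [-0.7, 0.9, 5.7]
grip_width: 0.0492
grasp_force: 41.0
```

```bash
python3 -m pendant '[{"fingers":-1,"slide":[0,0,-1],"rotation":[0,0,0]},{"fingers":-1,"slide":[0,0,-3],"rotation":[0,0,0]},{"fingers":-1,"slide":[0.5,0,-3],"rotation":[0,0,0]},{"fingers":-1,"slide":[2,0.5,-3],"rotation":[0,0,0]},{"fingers":-1,"slide":[3.5,1,-2],"rotation":[0,0,0]},{"fingers":-1,"slide":[4,1,-1],"rotation":[0,0,0]},{"fingers":-1,"slide":[4,1,0],"rotation":[0,0,0]},{"fingers":-1,"slide":[4,1,0],"rotation":[0,0,0]}]' 40
python3 -m pendant '[{"fingers":-1,"slide":[4,1,0],"rotation":[0,0,0]},{"fingers":-1,"slide":[4,0.5,0],"rotation":[0,0,0]},{"fingers":-1,"slide":[3,0.5,0],"rotation":[0,0,0]},{"fingers":-1,"slide":[1.5,0,0],"rotation":[0,0,0]},{"fingers":-1,"slide":[0,0,0],"rotation":[0,0,0]},{"fingers":-1,"slide":[0,0,0],"rotation":[0,0,0]},{"fingers":-1,"slide":[0,0,0],"rotation":[0,0,0]},{"fingers":-1,"slide":[0,0,0],"rotation":[0,0,0]}]' 40
python3 - <<'E'
from meas import *
s=snap('wrist','wrist2');d=snap('side','side2')
r=lambda c,w,h:cv2.resize(c,(w,h))
u,v=proj(d,[.488,.03,.13])[0];print(u,v)
y0,x0=int(max(v-100,0)),int(max(u-100,0));c=d['color'][y0:y0+200,x0:x0+200]
cv2.imwrite('pics/m2.png',np.hstack([r(s['color'],480,360),r(c,320,320*c.shape[0]//c.shape[1]) if 0 else cv2.resize(c,(320,360))])[:,:,::-1])
from station import bot
print(bot.state()['ee_pos'],bot.state()['force'],proj(s,[[.4876,.1214,.022],[.4876,.1214,.064],[.697,.075,.072]]))
E
```

```text
t: 3.4
ee_pos: [0.4685, -0.0907, 0.1609]
tcp_rot: [0.001, 0.707, 0.707, 0.0]
force: [1.0, 0.3, -0.9]
grip_width: 0.0489
grasp_force: 41.7
t: 4.2
ee_pos: [0.4881, 0.0321, 0.1595]
tcp_rot: [0.0, 0.708, 0.707, -0.0]
force: [-0.1, 0.6, 0.1]
grip_width: 0.0495
grasp_force: 41.7
344.87525539980044 270.9186370490677
[0.48808286 0.0321782  0.15939972] [ 0.32689138  1.12016037 -1.25059603] [[328.5228069   85.73439587]
 [328.60512409  81.30152605]
 [761.55766291 181.75488762]]
```

View pics/m2.png

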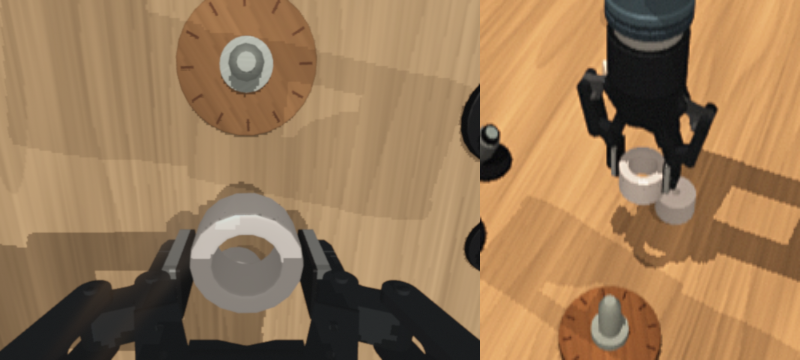

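The sleeve is held upright in the wrist view at about (329,335) full-scale. The pin and shoulder are at about (328,85), with the bore and pin aligned in x. Next I'll measure both precisely.

Run:
```python
from meas import *
np.set_printoptions(precision=4,suppress=True)
s=load('wrist2');sd=load('side2')
gray=lambda h,c:(h[...,1]<55)&(c.max(2)>70)
ce,st,h=blob(s,(285,40,372,132),gray);e=cv2.fitEllipse(h);print('sh',st,e,plane(s,*e[0],.022))
ce,st,h=blob(s,(314,68,346,96),lambda h,c:c.max(2)>165);print('tip',ce,st,plane(s,*ce,.064))
# disc
ce,st,h=blob(s,(220,0,430,190),lambda h,c:(h[...,1]>125));print('disc',st)
# held sleeve: silhouette hull vs predicted hull of cylinder at (cx,cy)
ce,st,h=blob(s,(255,250,405,420),lambda h,c:(h[...,1]<40)&(c.max(2)>85));print('sleeve',st,ce)
a=np.linspace(0,2*np.pi,72)
def cyl(cx,cy,z0): return np.array([[cx+.025*np.cos(t),cy+.025*np.sin(t),z] for z in(z0,z0+.028) for t in a])
for cy in(.030,.032,.034):
    p=proj(s,cyl(.488,cy,.129));print(cy,'x',p[:,0].min(),p[:,0].max(),'y',p[:,1].min(),p[:,1].max())
cs,sts,hs=blob(sd,(320,225,380,300),lambda h,c:(h[...,1]<45)&(c.max(2)>90));print('side',sts)
for cx,cy in((.488,.030),(.488,.032),(.488,.034)):
    p=proj(sd,cyl(cx,cy,.129));print('  ',cx,cy,p.min(0),p.max(0))
```

```text
sh [ 293   48   71   75 4248] ((328.00927734375, 85.17243194580078), (71.28435516357422, 75.61682891845703), 0.3792375326156616) [0.4873 0.1217 0.022 ]
tip [328.0757  81.2351] [316  69  25  26 502] [0.4874 0.1214 0.064 ]
disc [  235     0   187   181 23259]
sleeve [  255   258   149   159 17389] [327.9507 339.4017]
0.03 x 253.74414929454758 407.5359292951249 y 262.22534586667393 427.27235757497937
0.032 x 253.4048258666239 407.871535459335 y 257.134822214172 422.459438873959
0.034 x 253.06251478780354 408.21010407796086 y 252.00505880235139 417.6064438923587
side [331 258  27  25 255]
   0.488 0.03 [330.0193 249.0338] [360.6051 282.2875]
   0.488 0.032 [329.5728 249.7826] [360.2029 283.1175]
   0.488 0.034 [329.1247 250.5341] [359.7993 283.9505]
```

```bash
python3 -m pendant '[{"fingers":-1,"slide":[2.5,0,0],"rotation":[0,0,0]},{"fingers":-1,"slide":[3,0,0],"rotation":[0,0,0]},{"fingers":-1,"slide":[2.5,0,0],"rotation":[0,0,0]},{"fingers":-1,"slide":[1,-0.05,0],"rotation":[0,0,0]},{"fingers":-1,"slide":[0,0,0],"rotation":[0,0,0]},{"fingers":-1,"slide":[0,0,1.5],"rotation":[0,0,0]},{"fingers":-1,"slide":[0,0,2],"rotation":[0,0,0]},{"fingers":-1,"slide":[0,0,1.5],"rotation":[0,0,0]}]' 40
python3 -m pendant '[{"fingers":-1,"slide":[0,0,0],"rotation":[0,0,0]},{"fingers":-1,"slide":[0,0,0.8],"rotation":[0,0,0]},{"fingers":-1,"slide":[0,0,0.8],"rotation":[0,0,0]},{"fingers":-1,"slide":[0,0,0.8],"rotation":[0,0,0]},{"fingers":-1,"slide":[0,0,0.8],"rotation":[0,0,0]},{"fingers":-1,"slide":[0,0,0.8],"rotation":[0,0,0]},{"fingers":-1,"slide":[0,0,0],"rotation":[0,0,0]},{"fingers":-1,"slide":[0,0,0],"rotation":[0,0,0]}]' 40
```

```text
t: 5.1
ee_pos: [0.4874, 0.1217, 0.1085]
tcp_rot: [0.0, 0.707, 0.707, -0.0]
force: [0.7, 0.6, -1.5]
grip_width: 0.0495
grasp_force: 41.7
t: 5.9
ee_pos: [0.4874, 0.1231, 0.0691]
tcp_rot: [-0.0, 0.707, 0.707, -0.0]
force: [-0.1, -0.3, 0.0]
grip_width: 0.0493
grasp_force: 41.6
```

```bash
python3 -m pendant '[{"fingers":-1,"slide":[-0.1,0,0.4],"rotation":[0,0,0]},{"fingers":-1,"slide":[0,0,0.4],"rotation":[0,0,0]},{"fingers":-1,"slide":[0,0,0.4],"rotation":[0,0,0]},{"fingers":-1,"slide":[0,0,0.3],"rotation":[0,0,0]},{"fingers":-1,"slide":[0,0,0.15],"rotation":[0,0,0]},{"fingers":-1,"slide":[0,0,0.05],"rotation":[0,0,0]},{"fingers":-1,"slide":[0,0,0],"rotation":[0,0,0]},{"fingers":-1,"slide":[0,0,0],"rotation":[0,0,0]}]' 40
```

```text
t: 6.7
ee_pos: [0.4873, 0.122, 0.0527]
tcp_rot: [-0.0, 0.707, 0.707, -0.0]
force: [-3.0, -1.1, 6.9]
grip_width: 0.0494
grasp_force: 42.1
```

```bash
python3 -m pendant '[{"fingers":-1,"slide":[0,0,0.1],"rotation":[0,0,0]},{"fingers":-1,"slide":[0,0,0.1],"rotation":[0,0,0]},{"fingers":-1,"slide":[0,0,0],"rotation":[0,0,0]},{"fingers":-1,"slide":[0,0,0],"rotation":[0,0,0]},{"fingers":-1,"slide":[0,0,0],"rotation":[0,0,0]},{"fingers":-1,"slide":[0,0,0],"rotation":[0,0,0]},{"fingers":-1,"slide":[0,0,0],"rotation":[0,0,0]},{"fingers":-1,"slide":[0,0,0],"rotation":[0,0,0]}]' 40
python3 - <<'E'
from meas import *
s=snap('side','side3');w=snap('scene','scene3')
u,v=proj(s,[.487,.1215,.04])[0].astype(int);a,b=proj(w,[.487,.1215,.04])[0].astype(int)
f=lambda c,u,v:cv2.resize(c[v-45:v+45,u-45:u+45],(390,390),interpolation=cv2.INTER_CUBIC)
cv2.imwrite('pics/m3.png',np.hstack([f(s['color'],u,v),f(w['color'],a,b)])[:,:,::-1])
E
```

```text
t: 7.5
ee_pos: [0.4873, 0.122, 0.0525]
tcp_rot: [0.0, 0.707, 0.707, 0.0]
force: [-8.4, -1.0, 23.6]
grip_width: 0.0493
grasp_force: 43.7
```

View pics/m3.png

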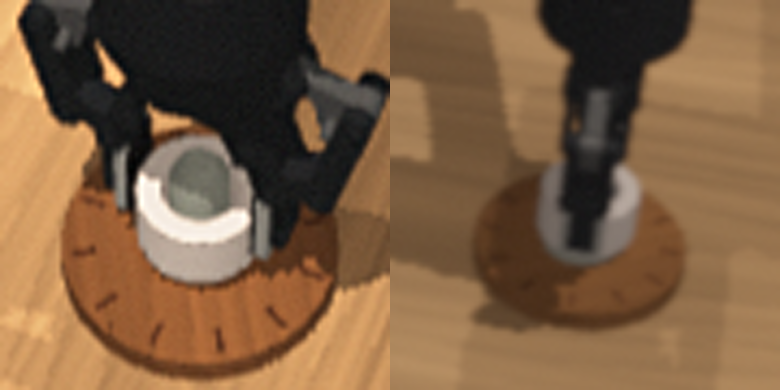

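The pictures show the sleeve fully down on the shoulder, with the pin standing in the bore at side-crop (200,180). The force rose to 24 N with no further travel and the height matches. Now I'll lift it off and look at the lens.

```bash
python3 -m pendant '[{"fingers":-1,"slide":[0,0,-0.5],"rotation":[0,0,0]},{"fingers":-1,"slide":[0,0,-1.5],"rotation":[0,0,0]},{"fingers":-1,"slide":[0,0,-2.5],"rotation":[0,0,0]},{"fingers":-1,"slide":[0,0,-3],"rotation":[0,0,0]},{"fingers":-1,"slide":[0,0,-3],"rotation":[0,0,0]},{"fingers":-1,"slide":[0,0,-2],"rotation":[0,0,0]},{"fingers":-1,"slide":[-1,1.5,-1.5],"rotation":[0,0,0]},{"fingers":-1,"slide":[-2,3,-1],"rotation":[0,0,0]}]' 40
python3 -m pendant '[{"fingers":-1,"slide":[-2,3,0],"rotation":[0,0,0]},{"fingers":-1,"slide":[-2,3,0],"rotation":[0,0,0]},{"fingers":-1,"slide":[-2,3,0],"rotation":[0,0,0]},{"fingers":-1,"slide":[-1,2,0],"rotation":[0,0,0]},{"fingers":-1,"slide":[0,0,0],"rotation":[0,0,0]},{"fingers":-1,"slide":[0,0,0],"rotation":[0,0,0]},{"fingers":-1,"slide":[0,0,0],"rotation":[0,0,0]},{"fingers":-1,"slide":[0,0,0],"rotation":[0,0,0]}]' 40
python3 - <<'E'
from meas import *
s=snap('wrist','wrist4')
cv2.imwrite('pics/w4.png',s['color'][:,:,::-1])
from station import bot
print(proj(s,[[.697,.075,.072],[.713,.08,.0]]))
E
```

```text
t: 8.4
ee_pos: [0.5319, 0.0931, 0.2018]
tcp_rot: [0.0, 0.706, 0.708, 0.001]
force: [1.0, -0.1, -0.3]
grip_width: 0.0492
grasp_force: 41.8
t: 9.2
ee_pos: [0.6417, 0.0228, 0.2004]
tcp_rot: [-0.0, 0.707, 0.707, -0.0]
force: [0.3, -0.2, -0.1]
grip_width: 0.0489
grasp_force: 41.8
[[426.99697881 154.5558589 ]
 [427.60816772 137.25080618]]
```

View pics/w4.png

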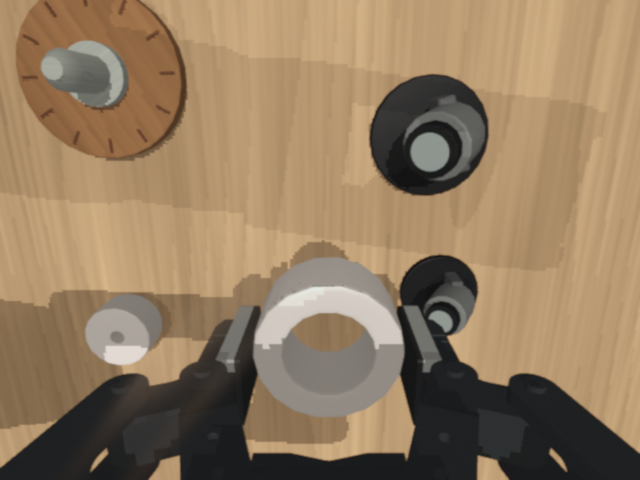

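The wrist view shows the large camera's glass at (430,152), its foot centred near (430,135), and the sleeve held square at (329,345). Now I'll get the lens position and axis.

```bash
cat > lens.py <<'E'
from meas import *
np.set_printoptions(precision=4,suppress=True)
def sube(s,u,v,rmax,thr,n=90):
    """subpixel edge of bright glass along radial lines"""
    g=s['color'].max(2).astype(np.float32);pts=[]
    for t in np.linspace(0,2*np.pi,n,endpoint=False):
        r=np.arange(2,rmax,.25);p=cv2.remap(g,(u+r*np.cos(t)).astype(np.float32)[None],(v+r*np.sin(t)).astype(np.float32)[None],1)[0]
        k=np.where(p<thr)[0]
        if len(k): k=k[0];pts.append([u+r[k]*np.cos(t),v+r[k]*np.sin(t)])
    return np.float32(pts)
def normal(s,e):
    (cx,cy),(a,b),th=e;th=np.radians(th);a/=2;b/=2
    Rr=np.array([[np.cos(th),-np.sin(th)],[np.sin(th),np.cos(th)]]);A=Rr@np.diag([1/a**2,1/b**2])@Rr.T;c=np.array([cx,cy])
    C=np.block([[A,-(A@c)[:,None]],[-(A@c)[None],np.array([[c@A@c-1]])]])
    K=np.array([[s['fx'],0,s['cx']],[0,s['fy'],s['cy']],[0,0,1.]]);Q=K.T@C@K
    l,V=np.linalg.eigh(Q)
    if (l>0).sum()==1:l,V=-l[::-1],V[:,::-1]
    # l[0]<0<l[1]<=l[2]
    Rm=cv2.Rodrigues(np.array(s['rvec'],float))[0];o=[]
    g=np.sqrt((l[2]-l[1])/(l[2]-l[0]));h=np.sqrt((l[1]-l[0])/(l[2]-l[0]))
    for sg in(1,-1):
        n=Rm.T@(sg*g*V[:,2]+h*V[:,0])
        n*=np.sign(n[2]);o.append((n,np.degrees(np.arccos(n[2])),np.degrees(np.arctan2(n[1],n[0]))))
    return o
def glass(s,u,v,rmax):
    p=sube(s,u,v,rmax,85);e=cv2.fitEllipse(p);p=sube(s,*e[0],rmax,85);return cv2.fitEllipse(p)
def foot(s,box):
    ce,st,h=blob(s,box,lambda h,c:c.max(2)<45);P=np.array([plane(s,*q,.004)[:2] for q in h]);return cv2.minEnclosingCircle(P.astype(np.float32))
E
python3 - <<'E'
from lens import *
w0,w4,sd,sc=[load(n) for n in('wrist0','wrist4','side0','scene0')]
E={}
for n,s,u,v,r in(('w0',w0,550.5,109,26),('w4',w4,430,152,28),('sd',sd,227.6,278.4,9)):
    e=glass(s,u,v,r);E[n]=(s,e);print(n,e);[print('   ',q) for q in normal(s,e)]
    print('  at z.072',plane(s,*e[0],.072))
for a,b in(('w0','w4'),('w0','sd'),('w4','sd')):print(a,b,tri(E[a][0],E[a][1][0],E[b][0],E[b][1][0]))
print(foot(w0,(465,40,600,170)),foot(w4,(360,65,498,205)),foot(sc,(335,325,400,365)))
E
```

```text
w0 ((550.4585571289062, 109.28629302978516), (33.265777587890625, 38.71510696411133), 61.1168327331543)
    (array([-0.497 , -0.1399,  0.8564]), np.float64(31.084358755950145), np.float64(-164.28352403425413))
    (array([-0.3802,  0.1457,  0.9133]), np.float64(24.02850387779041), np.float64(159.03901360814575))
  at z.072 [0.6985 0.0767 0.072 ]
w4 ((429.5087890625, 151.55679321289062), (39.409278869628906, 39.85244369506836), 140.3042449951172)
    (array([-0.4521, -0.1446,  0.8802]), np.float64(28.33732031441684), np.float64(-162.26199871351332))
    (array([0.0264, 0.3203, 0.9469]), np.float64(18.747299323230163), np.float64(85.29409818471126))
  at z.072 [0.6983 0.0767 0.072 ]
sd ((227.75296020507812, 278.084716796875), (9.669103622436523, 12.341228485107422), 122.83573150634766)
    (array([-0.5045, -0.1141,  0.8558]), np.float64(31.147544200763047), np.float64(-167.2540971895731))
    (array([-0.1834,  0.9523,  0.2439]), np.float64(75.88297564123982), np.float64(100.89975549356627))
  at z.072 [0.6974 0.0763 0.072 ]
w0 w4 (array([0.6982, 0.0767, 0.0726]), np.float64(7.663041641295685e-05))
w0 sd (array([0.6977, 0.0766, 0.0725]), np.float64(0.0010253668684358079))
w4 sd (array([0.6979, 0.0764, 0.0719]), np.float64(0.0009731909115721422))
((0.7124555706977844, 0.08094730973243713), 0.042135488241910934) ((0.7124025821685791, 0.07999330759048462), 0.04169474542140961) ((0.7143588662147522, 0.07877913117408752), 0.04187730699777603)
```

The lens is at (0.698, 0.077, 0.072). The axis tilt is 28–31° against the given 30°, with yaw about −164.5°, confirmed by the ellipse normals and the foot-to-lens line. That puts the view point at (0.640, 0.061, 0.176).

```bash
python3 -m pendant '[{"fingers":-1,"slide":[1.8,-0.5,0.5],"rotation":[0,0,0]},{"fingers":-1,"slide":[1.8,-0.5,0.5],"rotation":[0,0,0]},{"fingers":-1,"slide":[0,0,0],"rotation":[-4.8,1.3,0]},{"fingers":-1,"slide":[0,0,0],"rotation":[-4.8,1.3,0]},{"fingers":-1,"slide":[0,0,0],"rotation":[-4.8,1.3,0]},{"fingers":-1,"slide":[0,0,0],"rotation":[-4.8,1.3,0]},{"fingers":-1,"slide":[0,0,0],"rotation":[-4.8,1.4,0]},{"fingers":-1,"slide":[0,0,0],"rotation":[-4.9,1.4,0]}]' 40
python3 -m pendant '[{"fingers":-1,"slide":[0,0,0],"rotation":[0,0,0]},{"fingers":-1,"slide":[0,0,0],"rotation":[0,0,0]},{"fingers":-1,"slide":[0,0,0],"rotation":[0,0,0]},{"fingers":-1,"slide":[0,0,0],"rotation":[0,0,0]},{"fingers":-1,"slide":[0,0,0],"rotation":[0,0,0]},{"fingers":-1,"slide":[0,0,0],"rotation":[0,0,0]},{"fingers":-1,"slide":[0,0,0],"rotation":[0,0,0]},{"fingers":-1,"slide":[0,0,0],"rotation":[0,0,0]}]' 40
cat > chk.py <<'E'
from lens import *
import sys
from station import bot
s=snap('wrist',sys.argv[1]);sd=snap('side',sys.argv[1]+'s');S=bot.state()
L=np.array([.698,.0766,.0722]);y=np.radians(-164.5);ax=np.array([.5*np.cos(y),.5*np.sin(y),.866025])
M=R.from_quat(S['tcp_rot'],scalar_first=True).as_matrix();tz=M[:,2]
mid=S['ee_pos']+.0165*tz;V=L+.12*ax
print('ee',S['ee_pos'],'q',S['joint_positions'],'tz',tz,'ang err',np.degrees(np.arccos(-tz@ax)),'mid err tool cm',100*M.T@(V-mid),'rot tool deg',np.degrees(M.T@np.cross(tz,-ax)),'qd',abs(S['qd']).max())
print('glass pred wrist',proj(s,L),'mid side',proj(sd,mid))
E
python3 chk.py w5
python3 - <<'E'
from h import *
s=load('w5');d=load('w5s')
cv2.imwrite('pics/m5.png',np.hstack([cv2.resize(s['color'],(400,300)),cv2.resize(d['color'],(400,300))])[:,:,::-1])
E
```

```text
t: 10.05
ee_pos: [0.6315, 0.0599, 0.1905]
tcp_rot: [0.128, 0.682, 0.683, 0.227]
force: [-0.0, 1.4, -0.9]
grip_width: 0.049
grasp_force: 41.8
t: 10.85
ee_pos: [0.6325, 0.058, 0.1902]
tcp_rot: [0.127, 0.683, 0.683, 0.225]
force: [-0.5, -0.3, 0.3]
grip_width: 0.0492
grasp_force: 41.8
ee [0.6325 0.058  0.1903] q [-0.2062  0.2327  1.8652  0.4114  0.6103 -0.494 ] tz [ 0.4816  0.1334 -0.8662] ang err 0.05254815889970744 mid err tool cm [ 0.0413 -0.0175 -0.0204] rot tool deg [-0.0174  0.0127  0.    ] qd 0.0023912685541092006
glass pred wrist [[329.0913 237.2892]] mid side [[253.8889 238.2275]]
```

View pics/m5.png

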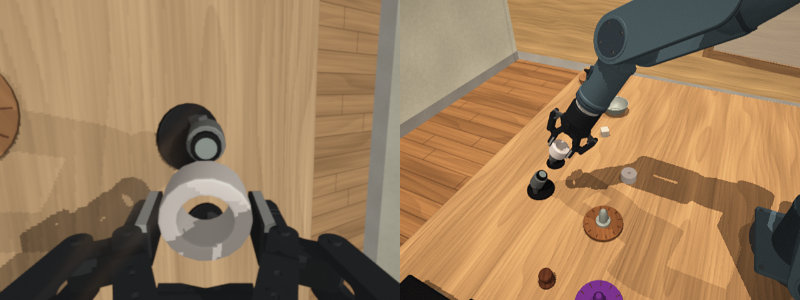

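The wrist view shows the glass at about (328,237), straight behind the held sleeve's axis and matching the prediction of (329,237). As a last check I'll measure the glass normal here and compare the sleeve's place in the gripper with before.

Run:
```python
from lens import *
s=load('w5');e=glass(s,328,237,32);print(e,plane(s,*e[0],.0722));[print(q) for q in normal(s,e)]
for n in('wrist2','wrist4','w5'):
    q=load(n);ce,st,h=blob(q,(250,245,410,430),lambda h,c:(h[...,1]<40)&(c.max(2)>85));print(n,st,ce,h.min(0),h.max(0))
```

```text
((329.3067626953125, 237.30958557128906), (34.62730026245117, 36.14753723144531), 88.53604888916016) [0.6982 0.0766 0.0722]
(array([-0.4775, -0.1302,  0.8689]), np.float64(29.66553660253331), np.float64(-164.74370528037318))
(array([-0.4289,  0.4362,  0.7911]), np.float64(37.71546547946834), np.float64(134.51039321048137))
wrist2 [  253   258   151   159 17436] [327.7503 339.4248] [253. 258.] [403. 416.]
wrist4 [  253   258   152   159 16678] [328.0814 339.3045] [253. 258.] [404. 416.]
w5 [  253   257   151   159 16688] [328.0119 339.0903] [253. 257.] [403. 415.]
```

```bash
python3 -m pendant '[{"fingers":-1,"slide":[0.05,0,0],"rotation":[0,0,0]},{"fingers":-1,"slide":[0,0,0],"rotation":[0,0,0]},{"fingers":-1,"slide":[0,0,0],"rotation":[0,0,0]},{"fingers":-1,"slide":[0,0,0],"rotation":[0,0,0]},{"fingers":-1,"slide":[0,0,0],"rotation":[0,0,0]},{"fingers":-1,"slide":[0,0,0],"rotation":[0,0,0]},{"fingers":-1,"slide":[0,0,0],"rotation":[0,0,0]},{"fingers":-1,"slide":[0,0,0],"rotation":[0,0,0]}]' 40
python3 chk.py w6 && python3 -c "
from station import bot
print(bot.close_job())"
```

```text
t: 11.75
ee_pos: [0.6325, 0.0585, 0.1904]
tcp_rot: [0.128, 0.683, 0.683, 0.225]
force: [-0.0, 0.2, 0.1]
grip_width: 0.0492
grasp_force: 41.8
ee [0.6325 0.0585 0.1904] q [-0.2051  0.2326  1.8651  0.4108  0.61   -0.4925] tz [ 0.4817  0.1334 -0.8661] ang err 0.050266275722755833 mid err tool cm [-0.0111 -0.0214 -0.0179] rot tool deg [-0.0105  0.0109  0.    ] qd 0.0009977360940499123
glass pred wrist [[329.0553 238.0874]] mid side [[253.7291 238.3667]]
the job is handed in; nothing more can be done
None
```

I slid the wide-bore sleeve fully down onto the spinner's shoulder and lifted it off; it is now held steady on the lens axis, by my measurements within about 0.5 mm of 120 mm from the glass and square to within about 1°, and the job was handed in at about 12 s.

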